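# Set the casting bench's vacuum bleed valve to two turns open

## Robot

A 6-joint arm with a two-finger parallel gripper is mounted at the origin on the work surface. World frame = base frame: x ahead of the robot, y to its left, z up, the work surface at z = 0. Lengths are in m, angles in rad, forces in N, time in s.
With the tool pointing down it reaches from about 0.25 to 0.775 m from the base axis. Payload 4 kg.
Tool frame: the origin (TCP) lies midway between the tips of the shut fingers; the grasp point (between the pads) lies 19 mm behind it (robot.tcp_to_grasp is the distance from the TCP to the grasp point, in m); z points along the fingers, x is the direction in which the jaws open and shut, and the axes are right-handed (so a half turn about z gives the same grasp; the last joint's range is limited). The gripper opens to 94 mm and grips with 3 to 60 N. Pads are 16 mm wide; open, the fingers measure 119 mm over their backs; the gripper's body (75 mm by 177 mm) begins 78 mm behind the grasp point.
Start: joints at [1.032, 0.087, 1.371, -0, 1.684, -0.103], TCP at [0.232, 0.499, 0.206] pointing down, gripper open.
Joint ranges: [-3.1, 3.1], [-0.76, 2.03], [0.27, 2.55], [-1.08, 4.22], [0.17, 2.65], [-2.57, 2.57]. Speed limits (rad/s): [2.79, 2.79, 3.14, 3.14, 3.14, 3.14].

## Interface

Orientations are given as [roll, pitch, yaw] about the fixed x, y, z axes, in that order (R = Rz(yaw) Ry(pitch) Rx(roll)).
In Python, from bench import get_obs, vision, robot gives the robot as it stands.
- The arm moves only by the tool servo_tool, never from a script. Its argument "targets" is text: rows parted by semicolons, each of 7 numbers parted by spaces: the opening, from 0 (shut) to 1 (fully open), then the shift along the tool's x, y, z as a fraction of full scale, then the turn, a rotation vector about the tool's x, y, z as a fraction of full scale. A call has 1 to 12 rows; each row is the pose to reach, as a shift and turn from the pose commanded when the call began, along the tool's axes at that moment, turning the shorter way round; what a row does not reach only later rows make up. Full scale, the value 1, is 0.25 m for a shift and pi rad for a turn. A row lasts 1/12 s, in which the tool goes at most 41.7 mm and 7.16 degrees, less where a joint would pass 70% of its speed; a pose out of reach is approached as far as the arm can. A call with a number of a shift or a turn outside -1 to 1 is refused whole. A call with a gripper value outside its range is refused whole. The fingers move at their own pace and stop on an object; the grip force is fixed at half the most. Time passes only in rows, so rows that repeat a pose let the fingers close. It gives the time, the measured TCP pose, the force and the opening at its end, in the units of the state.
- get_obs(): the state, without advancing time (a new reading comes with each control period).
- vision.snapshot(name): name is "scene" or "top" or "wrist"; returns a dict with "image" (400x640x3 uint8, red, green, blue), "mtx" (3x3 intrinsics, pixels), "world_from_camera" (4x4, takes a point from camera to world coordinates); the wrist camera has in their place "T_tool_cam" (4x4, takes a point from camera to tool coordinates, whose origin is the TCP and whose axes are the tool frame's). Camera axes: x right, y down, z forward; pixel columns grow to the right and rows downward; lengths in m; the calibration is good to about 2 mm. A picture is of the moment at which its call begins: read the wrist's pose just before it. There is no depth.
- robot.close_job(): hands the job in, once; it reports no verdict.
The state is a dict: "time": time; "joint_positions": joint angles; "qvel": joint speeds; "joint_torque": joint torques, N m; "tool_pos": TCP position; "ee_rot": TCP orientation; "wrist_force": force on the tool from outside, world axes, zero at the start; "wrist_torque": the same for the moment, N m; "width": finger opening in m.
Only numpy, scipy, OpenCV 4.12 (cv2) and the standard library are available. Lean on these libraries where they do the work, as an engineer would, in place of code of your own. Each camera call takes 0.05 s, during which the arm holds its last target.

## Task

Close the wheel valve on the bench's vacuum unit: turn it clockwise by its crank handle until it is firmly on its stop. Then back it off exactly two full turns anticlockwise and finish there with the crank handle still gripped between the fingers: do not let go at the end. Leave the small cock on the unit and the things lying around it alone.

Things in the scene. Friction and masses are not known exactly. Their poses are not given: they have to be found in the camera images.
- valve: The vacuum unit, screwed to the bench: a grey base plate 110 x 340 x 10 mm with, along its y axis, a clear filter bowl with a dial on top (62 mm across, 89 mm high, at y -120 mm), the brass wheel valve in the middle and a small cock (at y +85 mm). Origin: centre of the plate's underside, on the bench, straight below the wheel's axis; z up. The whole unit stands somewhere else, and differently turned, each time.
- wheel (a joint): How far the wheel valve is open, in rad, about its upright stem: 0 is closed, on a hard stop; it grows anticlockwise seen from above, 6.283 per turn, to another hard stop at 17.6. At 0 the crank handle stands in the valve's +x direction from the stem, and it stands at that angle anticlockwise from there at other values. It starts about a quarter turn to one and a third turns open. It turns with a light friction (1 to 2 N at the handle) and stays where it is left.
- wheel_hub (a point): Centre of the top of the wheel's hub, on the stem's axis, 113 mm above the bench. The wheel is dark steel, 122 mm across the rim, with three spokes; the top of its rim is 111 mm above the bench. No part of the unit but the crank handle stands higher than the wheel.
- handle: The crank handle: a black upright round grip on the wheel's rim, 55 mm from the stem's axis, 16 to 20 mm thick, 60 mm high, from 111.5 to 171.5 mm above the bench. It spins freely on its own pin, so the fingers that hold it need not turn with the wheel: carried round the stem in a level circle of 55 mm radius it turns the wheel. Origin: centre of its lower end; z up.
- handle_mid (a point): Point on the crank handle's axis 32 mm above its lower end (143.5 mm above the bench), a good height to grip it.
- cock (a joint): Angle of the small cock's flat steel lever (70 mm long, its top 64 mm above the bench), rad; it starts at 0, in line with the pipe, and must stay there.
- scale: Bystander: flat white bench scale, 150 x 200 x 26 mm, lying to the right (-y side) of the unit. Origin: centre of its underside.
- spatula: Bystander: plaster spatula, 200 mm long with a dark wooden grip, lying on the scale. Origin: below its middle.
- cup: Bystander: clear plastic mixing cup, 84 mm across the mouth, 85 mm high, to the left (+y side) of the unit. Origin: centre of its underside.
- can: Bystander: plain aluminium spray can with a white cap, 64 mm across, 160 mm high, beyond the unit on its left. Origin: centre of its underside.

How it is judged:
By the outcome, as a careful person would: the job done as asked, in the order asked, and still so for the second after the job is handed in, while the arm keeps its last pose, push and grip.
It also fails if it takes over 64 s, if anything falls off the work surface, if the arm or the gripper's body presses on something with over 40 N, if the wrist force passes 120 N, or if a joint passes its speed limit or range.

## Working session

There is one attempt and no reset: what is moved stays moved. The work goes in short steps, Python scripts to look and compute and a tool call to move; the robot and the scene stay as the last step left them, time stands still between calls to the robot, and variables do not carry over. Pictures are saved under pics/ and viewed, and the job is handed in when it is done.

Besides the shell and the picture viewer there is one more tool, called after "Emit:" as name(argument=value, ...) on one line, values as JSON. servo_tool: Moves the arm, as the interface text tells. Its arguments: {"type":"object","properties":{"targets":{"type":"string"}},"required":["targets"]}

```bash
ls; mkdir -p pics; python3 - <<'E'
from bench import get_obs, vision, robot
import cv2
o=get_obs();print(o)
for n in("scene","top","wrist"):
    s=vision.snapshot(n);cv2.imwrite(f"pics/{n}0.png",s["image"][:,:,::-1])
    print(n,{k:v for k,v in s.items() if k!="image"})
E
```

```text
pics
{'time': 0.0, 'joint_positions': array([ 1.03192748e+00,  8.79542745e-02,  1.37224781e+00, -3.21002662e-05,
        1.68357226e+00, -1.03113741e-01]), 'qvel': array([ 1.67949122e-03, -9.92387800e-05, -1.91538620e-04, -1.08086136e-03,
       -1.61541683e-03, -6.46736566e-04]), 'joint_torque': array([-3.03057150e-04, -3.40182817e+01, -3.02432191e+01,  7.18296831e-02,
        3.31028039e-02, -1.82662502e-04]), 'tool_pos': array([0.23189396, 0.49812591, 0.20430783]), 'ee_rot': array([-3.14139982e+00,  2.17338644e-03,  1.13503785e+00]), 'wrist_force': array([-0.14218512, -0.62641395,  0.858993  ]), 'wrist_torque': array([ 0.04420682, -0.01957526,  0.00956356]), 'width': 0.09427631314440661}
scene {'mtx': array([[416.79851138,   0.        , 316.46631816],
       [  0.        , 416.79851138, 197.75872394],
       [  0.        ,   0.        ,   1.        ]]), 'world_from_camera': array([[-0.02676601,  0.63801097, -0.76956194,  1.30906084],
       [ 0.9995757 ,  0.02593004, -0.01326859,  0.07242995],
       [ 0.01148926, -0.76959056, -0.6384343 ,  0.74728499],
       [ 0.        ,  0.   
[... 294 characters left out ...]
0.99967193,  0.02442981, -0.00769512,  0.05057569],
       [ 0.0025216 , -0.20510679, -0.97873635,  1.47762584],
       [ 0.        ,  0.        ,  0.        ,  1.        ]])}
wrist {'mtx': array([[317.85456314,   0.        , 315.88712603],
       [  0.        , 317.85456314, 198.60789162],
       [  0.        ,   0.        ,   1.        ]]), 'T_tool_cam': array([[ 9.99999954e-01, -1.47319783e-04, -2.65195385e-04,
        -3.97880040e-04],
       [ 2.04548653e-04,  9.73001990e-01,  2.30796631e-01,
        -6.70284370e-02],
       [ 2.24034728e-04, -2.30796675e-01,  9.73001976e-01,
        -1.80826647e-01],
       [ 0.00000000e+00,  0.00000000e+00,  0.00000000e+00,
         1.00000000e+00]])}
```

View pics/scene0.png

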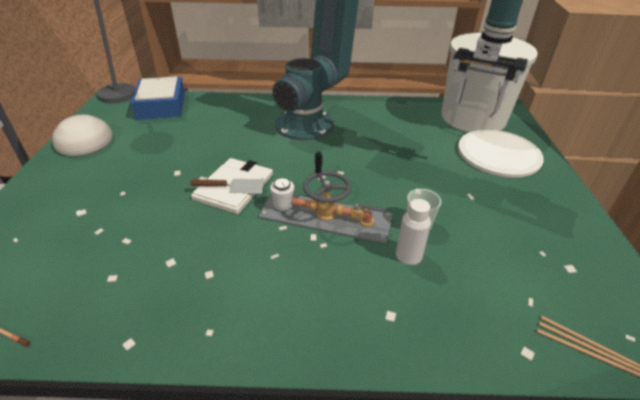

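View pics/top0.png

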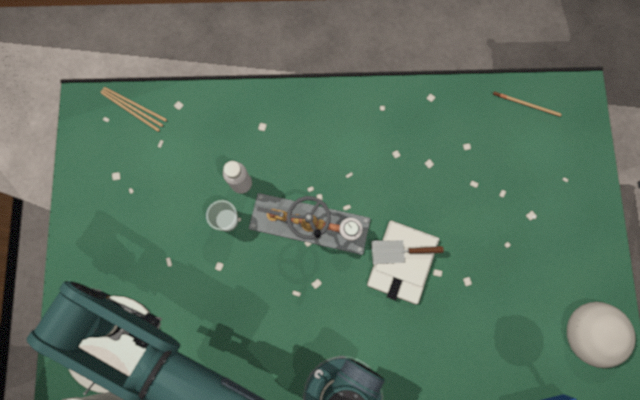

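View pics/wrist0.png

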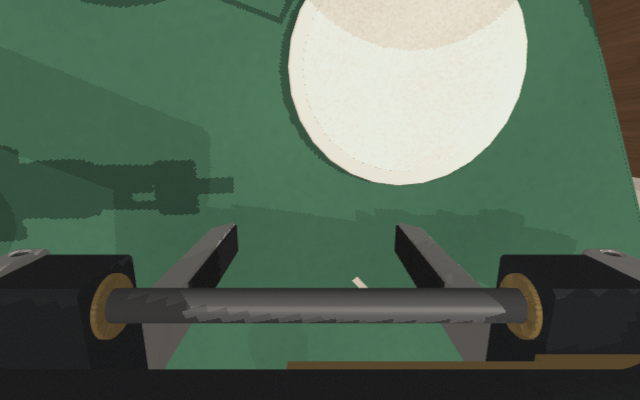

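The wide views show the unit near top-image (310,222), its handle near (318,234) in top and (318,162) in scene. I'll zoom in on both.

```bash
python3 - <<'E'
import cv2
a=cv2.imread("pics/top0.png")[180:270,235:385];cv2.imwrite("pics/top0z.png",cv2.resize(a,None,fx=5,fy=5,interpolation=cv2.INTER_CUBIC))
a=cv2.imread("pics/scene0.png")[140:250,250:410];cv2.imwrite("pics/scene0z.png",cv2.resize(a,None,fx=5,fy=5,interpolation=cv2.INTER_CUBIC))
E
```

```text
(no output)
```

View pics/top0z.png

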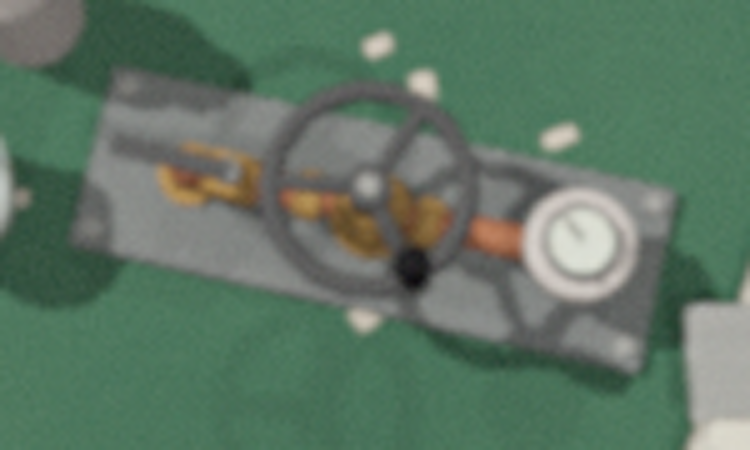

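View pics/scene0z.png

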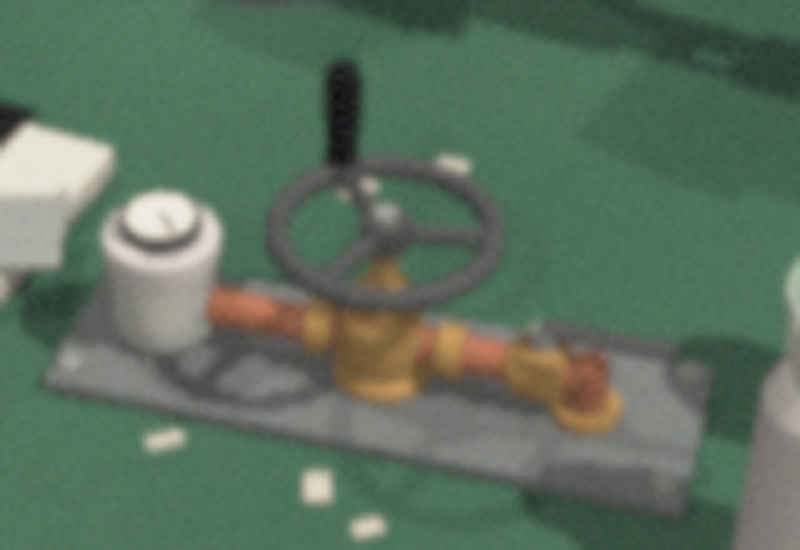

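```bash
cat > h.py <<'E'
import numpy as np
from bench import get_obs, vision, robot
import cv2
def ray(s,p):
    T=np.array(s["world_from_camera"]);d=np.linalg.inv(s["mtx"])@[p[0],p[1],1]
    return T[:3,3],T[:3,:3]@d
def onz(s,p,z):
    o,d=ray(s,p);return o+d*(z-o[2])/d[2]
def cross(r1,r2):
    (o1,d1),(o2,d2)=r1,r2
    A=np.stack([d1,-d2],1);t=np.linalg.lstsq(A,o2-o1,rcond=None)[0]
    a,b=o1+t[0]*d1,o2+t[1]*d2
    return (a+b)/2,np.linalg.norm(a-b)
E
python3 - <<'E'
from h import *
t=vision.snapshot("top");s=vision.snapshot("scene")
ut=lambda z:((z[0]+.5)/5-.5+235,(z[1]+.5)/5-.5+180)
us=lambda z:((z[0]+.5)/5-.5+250,(z[1]+.5)/5-.5+140)
print("hub top",onz(t,ut((369,185)),.113),"rimcentre",onz(t,ut((370,188)),.111))
print("hub scene",onz(s,us((386,213)),.113), "rimc",onz(s,us((386,233)),.108),"x",cross(ray(t,ut((369,185))),ray(s,us((386,213)))))
c=[onz(t,ut(p),.01) for p in((115,68),(678,190),(637,373),(75,243))]
print(np.round(c,4),"centre",np.mean(c,0))
c2=[onz(s,us(p),.01) for p in((45,380),(685,512),(712,365),)]
print(np.round(c2,4),(c2[0]+c2[2])/2)
d=c[0]-c[1]+c[3]-c[2];print("y axis ang deg",np.degrees(np.arctan2(d[1],d[0])))
d=c[0]-c[3]+c[1]-c[2];print("x axis cand",np.degrees(np.arctan2(d[1],d[0])))
print("handle top view as z .15",onz(t,ut((412,268)),.15),onz(t,ut((414,262)),.1715))
print("handle scene topend",onz(s,us((344,68)),.1715),"base",onz(s,us((343,163)),.1115),"x",cross(ray(t,ut((412,266))),ray(s,us((343,112)))))
E
```

```text
hub top [0.48775902 0.0809856  0.113     ] rimcentre [0.48644155 0.0805169  0.111     ]
hub scene [0.48262291 0.08340614 0.113     ] rimc [0.49242818 0.08361812 0.108     ] x (array([0.48714195, 0.08212787, 0.11643878]), np.float64(0.0024372054442987562))
[[ 0.5804  0.2322  0.01  ]
 [ 0.4987 -0.0978  0.01  ]
 [ 0.3921 -0.0693  0.01  ]
 [ 0.4762  0.2555  0.01  ]] centre [0.48684971 0.08013284 0.01      ]
[[ 0.4999 -0.0929  0.01  ]
 [ 0.5839  0.2343  0.01  ]
 [ 0.4741  0.2599  0.01  ]] [0.48702115 0.08350076 0.01      ]
y axis ang deg 75.80036759745164
x axis cand -13.777985366041065
handle top view as z .15 [0.43613606 0.05837751 0.15      ] [0.43611447 0.0571418  0.1715    ]
handle scene topend [0.44151663 0.06062312 0.1715    ] base [0.43926005 0.06092192 0.1115    ] x (array([0.43825311, 0.05942606, 0.14269749]), np.float64(0.0020607515211531267))
```

Emit:
servo_tool(targets="1 -0.1 0.12 0 0 0 -0.01; 1 -0.2 0.24 0 0 0 -0.02; 1 -0.3 0.36 0 0 0 -0.03; 1 -0.4 0.48 0 0 0 -0.04; 1 -0.5 0.61 0 0 0 -0.05; 1 -0.6 0.73 0 0 0 -0.06; 1 -0.7 0.86 0 0 0 -0.06; 1 -0.7 0.86 0 0 0 -0.06; 1 -0.7 0.86 0 0 0 -0.06; 1 -0.7 0.86 0 0 0 -0.06")

```text
time: 1.08
tool_pos: [0.3531, 0.2495, 0.2055]
ee_rot: [-3.141, -0.001, 1.323]
wrist_force: [-0.6, 0.6, 0.3]
width: 0.0941
```

```bash
cat >> h.py <<'E'
from scipy.spatial.transform import Rotation as Ro
def tool(o=None):
    o=o or get_obs();return np.array(o["tool_pos"]),Ro.from_euler("xyz",o["ee_rot"]).as_matrix()
def need(target):  # world TCP target -> fractions
    p,R=tool();return R.T@(np.array(target)-p)/.25
E
python3 - <<'E'
from h import *
o=get_obs();print(o["time"],o["tool_pos"],o["ee_rot"],o["joint_positions"])
print(need([.4375,.0595,.205]))
E
```

```text
1.0833 [0.35306341 0.2494958  0.20551634] [-3.14109241e+00 -7.53527519e-04  1.32282023e+00] [ 4.83151634e-01 -1.78883813e-01  1.62602191e+00  9.01833710e-04
  1.69432376e+00 -8.39557610e-01]
[-0.65384027  0.51394798  0.00131557]
```

Emit:
servo_tool(targets="1 -0.11 0.09 0 0 0 0; 1 -0.22 0.17 0 0 0 0; 1 -0.33 0.26 0 0 0 0; 1 -0.44 0.34 0 0 0 0; 1 -0.55 0.43 0 0 0 0; 1 -0.65 0.51 0 0 0 0; 1 -0.65 0.51 0 0 0 0; 1 -0.65 0.51 0 0 0 0; 1 -0.65 0.51 0 0 0 0")

```text
time: 1.83
tool_pos: [0.4368, 0.0623, 0.2053]
ee_rot: [-3.141, -0.001, 1.326]
wrist_force: [0.5, 0.5, 0.1]
width: 0.0939
```

```bash
python3 - <<'E'
from h import *
o=get_obs();print(o["time"],o["tool_pos"],o["ee_rot"],o["qvel"])
s=vision.snapshot("wrist");cv2.imwrite("pics/w1.png",s["image"][:,:,::-1])
E
```

```text
1.8333 [0.43678178 0.06225977 0.20531106] [-3.14064063e+00 -9.00221916e-04  1.32594199e+00] [ 0.01514723 -0.00936702  0.00506612 -0.00133424 -0.00152044 -0.00280182]
```

View pics/w1.png

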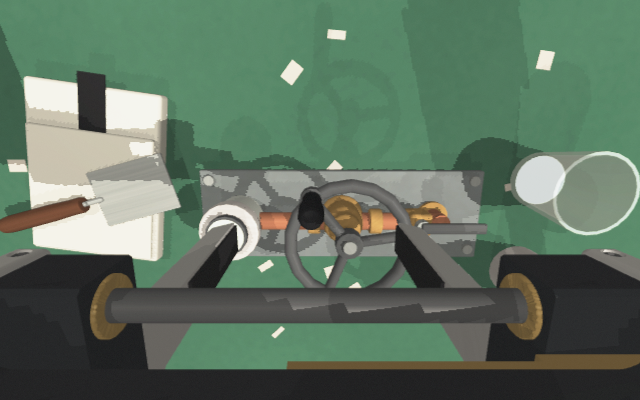

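The wrist view shows the handle's top end at about (311,213), its lower end near (311,196), and the hub at (349,246). The fingers straddle the handle line, clear of everything.

```bash
python3 - <<'E'
from h import *
p,R=tool();s=vision.snapshot("wrist")
im=s["image"].astype(int);m=((im.max(2)<40)).astype(np.uint8);m[:, :280]=0;m[:,345:]=0;m[:180]=0;m[240:]=0
ys,xs=np.nonzero(m);print(xs.min(),xs.max(),ys.min(),ys.max(),m.sum())
for y in range(186,234,3):
    q=np.nonzero(m[y])[0]; print(y,q.min() if len(q) else None,q.max() if len(q) else None)
T=np.eye(4);T[:3,:3]=R;T[:3,3]=p;s["world_from_camera"]=T@s["T_tool_cam"]
print("top",onz(s,(311.5,217),.1715),"base",onz(s,(311,195),.1115),"hub",onz(s,(349,246),.113))
a=cv2.resize(s["image"][150:310,240:440,::-1],None,fx=4,fy=4,interpolation=cv2.INTER_CUBIC);cv2.imwrite("pics/w1z.png",a[:600])
E
```

```text
298 323 192 229 642
186 None None
189 None None
192 309 313
195 305 318
198 303 320
201 302 320
204 300 321
207 299 322
210 299 323
213 299 323
216 298 323
219 299 322
222 300 321
225 302 319
228 306 309
231 None None
top [0.43303824 0.05980603 0.1715    ] base [0.43041624 0.0592096  0.1115    ] hub [0.48492172 0.0813349  0.113     ]
```

View pics/w1z.png

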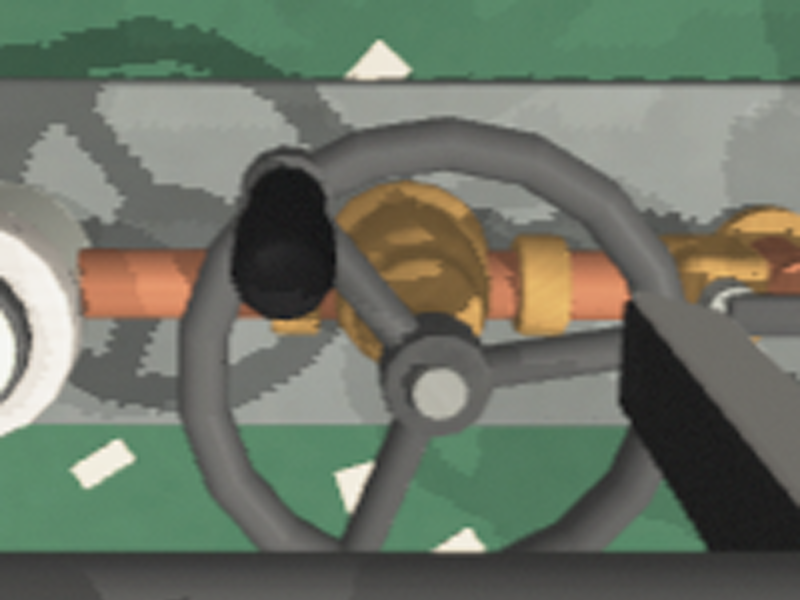

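```bash
python3 - <<'E'
from h import *
o=get_obs();print(o["time"],o["tool_pos"]);print(need([.4355,.0600,.1245]))
E
```

```text
1.9333 [0.43665743 0.06238159 0.20550114]
[-0.01057348 -0.00210707  0.3239983 ]
```

Emit:
servo_tool(targets="1 -0.01 0 0.06 0 0 0; 1 -0.01 0 0.12 0 0 0; 1 -0.01 0 0.18 0 0 0; 1 -0.01 0 0.24 0 0 0; 1 -0.01 0 0.29 0 0 0; 1 -0.01 0 0.32 0 0 0; 1 -0.01 0 0.32 0 0 0; 1 -0.01 0 0.32 0 0 0")

```text
time: 2.6
tool_pos: [0.4362, 0.0589, 0.1256]
ee_rot: [-3.141, -0.0, 1.325]
wrist_force: [0.3, -0.2, 0.1]
width: 0.0942
```

```bash
python3 - <<'E'
from h import *
o=get_obs();print(o["time"],o["tool_pos"],o["ee_rot"],o["wrist_force"])
s=vision.snapshot("wrist");cv2.imwrite("pics/w2.png",s["image"][:,:,::-1])
E
```

```text
2.6 [0.43620123 0.05888311 0.12559828] [-3.14136769e+00 -1.83733439e-04  1.32513331e+00] [ 0.27749112 -0.19685545  0.12385234]
```

View pics/w2.png

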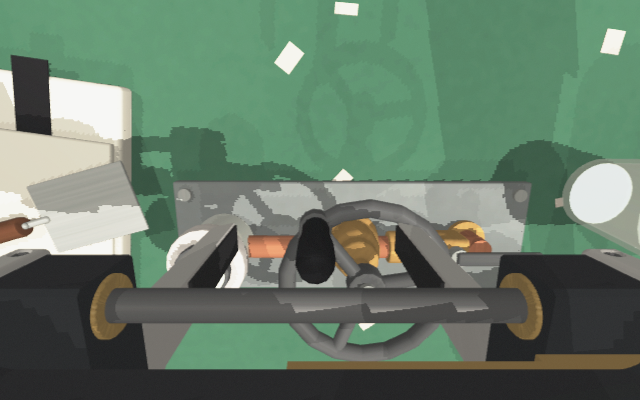

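The handle (316,245) stands centred between the pads (left pad near 215, right pad near 418). Closing the fingers now.

Emit:
servo_tool(targets="0 0 0 0 0 0 0; 0 0 0 0 0 0 0; 0 0 0 0 0 0 0; 0 0 0 0 0 0 0; 0 0 0 0 0 0 0; 0 0 0 0 0 0 0; 0 0 0 0 0 0 0; 0 0 0 0 0 0 0; 0 0 0 0 0 0 0; 0 0 0 0 0 0 0")

```text
time: 3.48
tool_pos: [0.4364, 0.058, 0.1254]
ee_rot: [-3.142, -0.0, 1.323]
wrist_force: [0.9, -0.5, -0.0]
width: 0.0305
```

```bash
python3 - <<'E'
from h import *
o=get_obs();print(o["time"],o["tool_pos"],o["ee_rot"],o["wrist_force"],o["width"])
s=vision.snapshot("wrist");cv2.imwrite("pics/w3.png",s["image"][:,:,::-1])
E
```

```text
3.4833 [0.43643682 0.05800123 0.12544476] [-3.14153931e+00 -7.34448037e-05  1.32343462e+00] [ 0.90173519 -0.50097487 -0.04985089] 0.03051180193091225
```

View pics/w3.png

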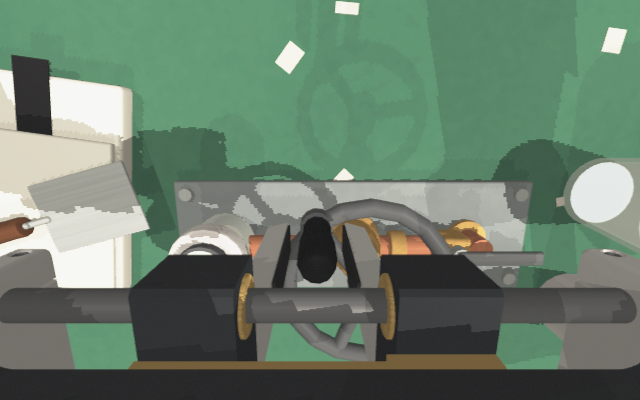

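The fingers are still closing, at 30 mm and centred on the handle (317,255). I'll give them more time.

Emit:
servo_tool(targets="0 0 0 0 0 0 0; 0 0 0 0 0 0 0; 0 0 0 0 0 0 0; 0 0 0 0 0 0 0; 0 0 0 0 0 0 0; 0 0 0 0 0 0 0")

```text
time: 4.03
tool_pos: [0.4366, 0.0581, 0.1255]
ee_rot: [3.141, -0.0, 1.324]
wrist_force: [1.3, -0.6, -0.7]
width: 0.0194
```

```bash
python3 - <<'E'
from h import *
o=get_obs();print(o["time"],o["tool_pos"],o["ee_rot"],o["wrist_force"],o["width"])
p,R=tool();print(R.round(4))
C=np.array([.4865,.0817]);d=p[:2]-C;print(np.hypot(*d),np.degrees(np.arctan2(d[1],d[0]))%360)
E
```

```text
4.0333 [0.43657482 0.05811436 0.12549114] [ 3.14132876e+00 -3.62456802e-04  1.32354232e+00] [ 1.31435239 -0.64472094 -0.72971454] 0.019415986199661672
[[ 2.447e-01  9.696e-01  3.000e-04]
 [ 9.696e-01 -2.447e-01  3.000e-04]
 [ 4.000e-04  3.000e-04 -1.000e+00]]
0.05521599933934132 205.28697624782004
```

```bash
cat >> h.py <<'E'
def table(f0,f1,n,dx=0,dy=0):
    f=np.radians(np.linspace(f0,f1,n+1)[1:]);a=np.radians(f0)
    for k,g in enumerate(f): 
        w=(k+1)/n
        print("0 %.3f %.3f 0 0 0 0;"%(.22*(np.sin(g)-np.sin(a))+w*dx/.25,.22*(np.cos(g)-np.cos(a))+w*dy/.25),end=" ")
    print()
def stat(C=(.4865,.0817)):
    o=get_obs();p,R=tool(o);d=p[:2]-np.array(C);r=np.hypot(*d);th=np.arctan2(d[1],d[0])
    F=np.array(o["wrist_force"])[:2];er=d/r;et=np.array([-er[1],er[0]])
    print("t %.2f pos %s r %.4f phi %.1f Frad %.1f Ftan %.1f Fz %.1f width %.4f yaw %.3f"%(o["time"],p.round(4),r,(np.degrees(th)+14.17)%360,F@er,F@et,o["wrist_force"][2],o["width"],o["ee_rot"][2]))
E
python3 -c "
from h import *
stat();table(219.4,129.4,10)"
```

```text
t 4.03 pos [0.4366 0.0581 0.1255] r 0.0552 phi 219.5 Frad -0.9 Ftan 1.1 Fz -0.7 width 0.0194 yaw 1.324
0 0.028 -0.020 0 0 0 0; 0 0.059 -0.035 0 0 0 0; 0 0.092 -0.045 0 0 0 0; 0 0.127 -0.050 0 0 0 0; 0 0.161 -0.049 0 0 0 0; 0 0.195 -0.043 0 0 0 0; 0 0.228 -0.032 0 0 0 0; 0 0.258 -0.015 0 0 0 0; 0 0.286 0.005 0 0 0 0; 0 0.310 0.030 0 0 0 0;
```

Emit:
servo_tool(targets="0 0.028 -0.020 0 0 0 0; 0 0.059 -0.035 0 0 0 0; 0 0.092 -0.045 0 0 0 0; 0 0.127 -0.050 0 0 0 0; 0 0.161 -0.049 0 0 0 0; 0 0.195 -0.043 0 0 0 0; 0 0.228 -0.032 0 0 0 0; 0 0.258 -0.015 0 0 0 0; 0 0.286 0.005 0 0 0 0; 0 0.310 0.030 0 0 0 0; 0 0.310 0.030 0 0 0 0; 0 0.310 0.030 0 0 0 0")

```text
time: 5.03
tool_pos: [0.4634, 0.1314, 0.1255]
ee_rot: [3.141, 0.001, 1.324]
wrist_force: [3.0, -3.9, -1.5]
width: 0.0189
```

```bash
python3 -c "
from h import *
stat();table(129.4,49.4,10)
s=vision.snapshot('wrist');cv2.imwrite('pics/w4.png',s['image'][:,:,::-1])"
```

```text
t 5.03 pos [0.4634 0.1314 0.1255] r 0.0548 phi 129.1 Frad -4.8 Ftan -1.1 Fz -1.5 width 0.0189 yaw 1.324
0 0.018 0.025 0 0 0 0; 0 0.032 0.052 0 0 0 0; 0 0.042 0.081 0 0 0 0; 0 0.048 0.111 0 0 0 0; 0 0.050 0.142 0 0 0 0; 0 0.048 0.173 0 0 0 0; 0 0.041 0.202 0 0 0 0; 0 0.030 0.231 0 0 0 0; 0 0.015 0.258 0 0 0 0; 0 -0.003 0.283 0 0 0 0;
```

View pics/w4.png

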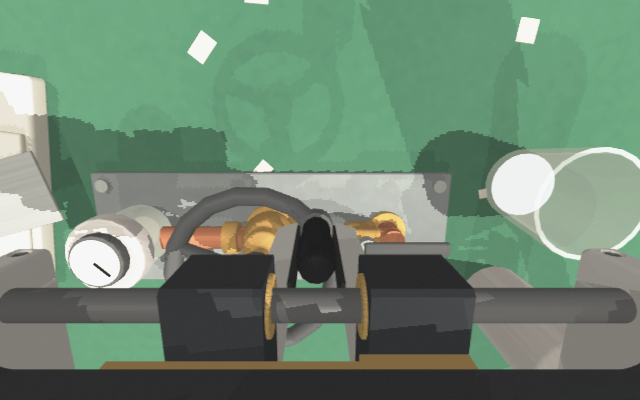

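The handle, at (317,250), is still between the pads and the wheel has turned with it. Radial force is only 5 N, so I'll continue.

Emit:
servo_tool(targets="0 0.018 0.025 0 0 0 0; 0 0.032 0.052 0 0 0 0; 0 0.042 0.081 0 0 0 0; 0 0.048 0.111 0 0 0 0; 0 0.050 0.142 0 0 0 0; 0 0.048 0.173 0 0 0 0; 0 0.041 0.202 0 0 0 0; 0 0.030 0.231 0 0 0 0; 0 0.015 0.258 0 0 0 0; 0 -0.003 0.283 0 0 0 0; 0 -0.003 0.283 0 0 0 0; 0 -0.003 0.283 0 0 0 0")

```text
time: 6.08
tool_pos: [0.5318, 0.1127, 0.1255]
ee_rot: [3.141, -0.0, 1.323]
wrist_force: [-1.2, -2.5, 1.1]
width: 0.0189
```

```bash
python3 -c "
from h import *
stat();table(49.4,9.4,8)"
```

```text
t 6.08 pos [0.5318 0.1127 0.1255] r 0.0549 phi 48.6 Frad -2.4 Ftan -1.3 Fz 1.1 width 0.0189 yaw 1.323
0 -0.013 0.014 0 0 0 0; 0 -0.027 0.027 0 0 0 0; 0 -0.043 0.038 0 0 0 0; 0 -0.059 0.048 0 0 0 0; 0 -0.076 0.057 0 0 0 0; 0 -0.094 0.064 0 0 0 0; 0 -0.112 0.070 0 0 0 0; 0 -0.131 0.074 0 0 0 0;
```

Emit:
servo_tool(targets="0 -0.013 0.014 0 0 0 0; 0 -0.027 0.027 0 0 0 0; 0 -0.043 0.038 0 0 0 0; 0 -0.059 0.048 0 0 0 0; 0 -0.076 0.057 0 0 0 0; 0 -0.094 0.064 0 0 0 0; 0 -0.112 0.070 0 0 0 0; 0 -0.131 0.074 0 0 0 0; 0 -0.131 0.074 0 0 0 0; 0 -0.131 0.074 0 0 0 0")

```text
time: 6.92
tool_pos: [0.5412, 0.076, 0.1255]
ee_rot: [3.141, 0.001, 1.323]
wrist_force: [0.2, -1.1, -0.1]
width: 0.0191
```

```bash
python3 -c "
from h import *
stat();table(9.4,-5.6,6)"
```

```text
t 6.92 pos [0.5412 0.076  0.1255] r 0.0550 phi 8.2 Frad 0.3 Ftan -1.1 Fz -0.1 width 0.0191 yaw 1.323
0 -0.010 0.001 0 0 0 0; 0 -0.019 0.002 0 0 0 0; 0 -0.029 0.003 0 0 0 0; 0 -0.038 0.003 0 0 0 0; 0 -0.048 0.003 0 0 0 0; 0 -0.057 0.002 0 0 0 0;
```

Emit:
servo_tool(targets="0 -0.010 0.001 0 0 0 0; 0 -0.019 0.002 0 0 0 0; 0 -0.029 0.003 0 0 0 0; 0 -0.038 0.003 0 0 0 0; 0 -0.038 0.003 0 0 0 0; 0 -0.038 0.003 0 0 0 0")

```text
time: 7.42
tool_pos: [0.5398, 0.0677, 0.1255]
ee_rot: [3.141, -0.001, 1.323]
wrist_force: [1.5, 2.3, -0.3]
width: 0.0193
```

```bash
python3 -c "
from h import *
stat()"
```

```text
t 7.42 pos [0.5398 0.0677 0.1255] r 0.0551 phi 359.5 Frad 0.8 Ftan 2.6 Fz -0.3 width 0.0193 yaw 1.323
```

Emit:
servo_tool(targets="0 -0.006 0 0 0 0 0; 0 -0.012 0 0 0 0 0; 0 -0.012 0 0 0 0 0; 0 -0.012 0 0 0 0 0")

```text
time: 7.75
tool_pos: [0.5397, 0.0676, 0.1256]
ee_rot: [3.14, -0.006, 1.325]
wrist_force: [4.6, 7.8, -1.5]
width: 0.019
```

```bash
python3 -c "
from h import *
stat()"
```

```text
t 7.75 pos [0.5397 0.0676 0.1256] r 0.0550 phi 359.3 Frad 2.4 Ftan 8.7 Fz -1.5 width 0.0190 yaw 1.325
```

The position has stopped and the force is rising, so this is the stop. I'll press it more firmly.

Emit:
servo_tool(targets="0 -0.008 0 0 0 0 0; 0 -0.016 0 0 0 0 0; 0 -0.024 0 0 0 0 0; 0 -0.024 0 0 0 0 0; 0 -0.024 0 0 0 0 0; 0 -0.024 0 0 0 0 0; 0 -0.024 0 0 0 0 0; 0 -0.024 0 0 0 0 0")

```text
time: 8.42
tool_pos: [0.5396, 0.0673, 0.1256]
ee_rot: [3.139, -0.017, 1.328]
wrist_force: [8.2, 19.9, -5.0]
width: 0.0191
```

```bash
python3 -c "
from h import *
stat()
s=vision.snapshot('wrist');cv2.imwrite('pics/w5.png',s['image'][:,:,::-1])"
```

```text
t 8.42 pos [0.5396 0.0673 0.1256] r 0.0550 phi 359.0 Frad 2.7 Ftan 21.4 Fz -5.0 width 0.0191 yaw 1.328
```

View pics/w5.png

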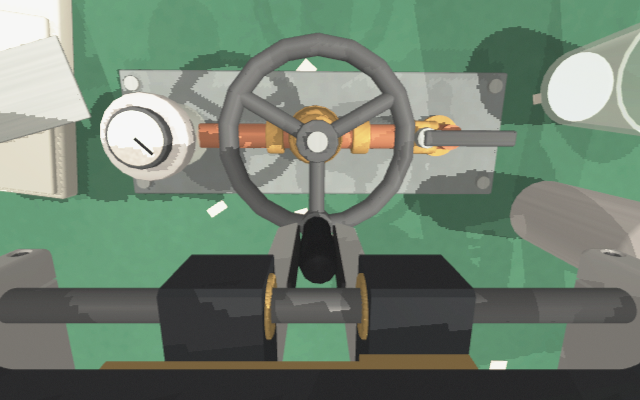

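The wheel is firmly on its stop: 21 N tangential with no movement. The handle at (317,250) stands straight in valve +x, and the cock lever (470,138) is in line with the pipe. The stop reads phi ≈ 359.4° lightly loaded. Now the two turns back, undoing the 9 mm preload first.

```bash
python3 - <<'E'
from h import *
def tab(f0,f1,n,ox=0):
    a=np.radians(f0)
    for g in np.radians(np.linspace(f0,f1,n+1)[1:]): print("0 %.3f %.3f 0 0 0 0;"%(ox+.22*(np.sin(g)-np.sin(a)),.22*(np.cos(g)-np.cos(a))),end=" ")
    print()
tab(-.6,89.4,10,.036)
tab(89.4,179.4,10);tab(179.4,269.4,10);tab(269.4,359.4,10)
tab(-.6,89.4,10)
E
```

```text
0 0.070 -0.002 0 0 0 0; 0 0.104 -0.010 0 0 0 0; 0 0.136 -0.023 0 0 0 0; 0 0.166 -0.041 0 0 0 0; 0 0.192 -0.063 0 0 0 0; 0 0.215 -0.089 0 0 0 0; 0 0.233 -0.118 0 0 0 0; 0 0.247 -0.150 0 0 0 0; 0 0.255 -0.183 0 0 0 0; 0 0.258 -0.218 0 0 0 0; 
0 -0.002 -0.034 0 0 0 0; 0 -0.010 -0.068 0 0 0 0; 0 -0.023 -0.100 0 0 0 0; 0 -0.041 -0.130 0 0 0 0; 0 -0.063 -0.156 0 0 0 0; 0 -0.089 -0.179 0 0 0 0; 0 -0.118 -0.197 0 0 0 0; 0 -0.150 -0.211 0 0 0 0; 0 -0.183 -0.219 0 0 0 0; 0 -0.218 -0.222 0 0 0 0; 
0 -0.034 0.002 0 0 0 0; 0 -0.068 0.010 0 0 0 0; 0 -0.100 0.023 0 0 0 0; 0 -0.130 0.041 0 0 0 0; 0 -0.156 0.063 0 0 0 0; 0 -0.179 0.089 0 0 0 0; 0 -0.197 0.118 0 0 0 0; 0 -0.211 0.150 0 0 0 0; 0 -0.219 0.183 0 0 0 0; 0 -0.222 0.218 0 0 0 0; 
0 0.002 0.034 0 0 0 0; 0 0.010 0.068 0 0 0 0; 0 0.023 0.100 0 0 0 0; 0 0.041 0.130 0 0 0 0; 0 0.063 0.156 0 0 0 0; 0 0.089 0.179 0 0 0 0; 0 0.118 0.197 0 0 0 0; 0 0.150 0.211 0 0 0 0; 0 0.183 0.219 0 0 0 0; 0 0.218 0.222 0 0 0 0; 
0 0.034 -0.002 0 0 0 0; 0 0.068 -0.010 0 0 0 0; 0 0.100 -0.023 0 0 0 0; 0 0.130 -0.041 0 0 0 0; 0 0.156 -0.063 0 0 0 0; 0 0.179 -0.089 0 0 0 0; 0 0.197 -0.118 0 0 0 0; 0 0.211 -0.150 0 0 0 0; 0 0.219 -0.183 0 0 0 0; 0 0.222 -0.218 0 0 0 0;
```

Emit:
servo_tool(targets="0 0.036 0 0 0 0 0; 0 0.070 -0.002 0 0 0 0; 0 0.104 -0.010 0 0 0 0; 0 0.136 -0.023 0 0 0 0; 0 0.166 -0.041 0 0 0 0; 0 0.192 -0.063 0 0 0 0; 0 0.215 -0.089 0 0 0 0; 0 0.233 -0.118 0 0 0 0; 0 0.247 -0.150 0 0 0 0; 0 0.255 -0.183 0 0 0 0; 0 0.258 -0.218 0 0 0 0; 0 0.258 -0.218 0 0 0 0")

```text
time: 9.47
tool_pos: [0.4979, 0.1352, 0.1255]
ee_rot: [-3.139, 0.001, 1.324]
wrist_force: [-1.6, -1.3, 0.0]
width: 0.0195
```

```bash
python3 -c "
from h import *
stat();print(get_obs()['ee_rot'],get_obs()['joint_positions'])"
```

```text
t 9.47 pos [0.4979 0.1352 0.1255] r 0.0547 phi 92.2 Frad -1.6 Ftan 1.3 Fz 0.0 width 0.0195 yaw 1.324
[-3.13943473e+00  6.33055689e-04  1.32441280e+00] [ 1.55007889e-01  4.29877230e-02  1.57684209e+00  2.60644618e-04
  1.52399658e+00 -1.16941671e+00]
```

Emit:
servo_tool(targets="0 -0.002 -0.034 0 0 0 0; 0 -0.010 -0.068 0 0 0 0; 0 -0.023 -0.100 0 0 0 0; 0 -0.041 -0.130 0 0 0 0; 0 -0.063 -0.156 0 0 0 0; 0 -0.089 -0.179 0 0 0 0; 0 -0.118 -0.197 0 0 0 0; 0 -0.150 -0.211 0 0 0 0; 0 -0.183 -0.219 0 0 0 0; 0 -0.218 -0.222 0 0 0 0; 0 -0.218 -0.222 0 0 0 0; 0 -0.218 -0.222 0 0 0 0")

```text
time: 10.47
tool_pos: [0.433, 0.0949, 0.1255]
ee_rot: [3.14, -0.001, 1.322]
wrist_force: [3.7, -2.6, -2.1]
width: 0.0197
```

```bash
python3 -c "
from h import *
stat()"
```

```text
t 10.47 pos [0.433  0.0949 0.1255] r 0.0551 phi 180.3 Frad -4.2 Ftan 1.6 Fz -2.1 width 0.0197 yaw 1.322
```

Emit:
servo_tool(targets="0 -0.034 0.002 0 0 0 0; 0 -0.068 0.010 0 0 0 0; 0 -0.100 0.023 0 0 0 0; 0 -0.130 0.041 0 0 0 0; 0 -0.156 0.063 0 0 0 0; 0 -0.179 0.089 0 0 0 0; 0 -0.197 0.118 0 0 0 0; 0 -0.211 0.150 0 0 0 0; 0 -0.219 0.183 0 0 0 0; 0 -0.222 0.218 0 0 0 0; 0 -0.222 0.218 0 0 0 0; 0 -0.222 0.218 0 0 0 0")

```text
time: 11.47
tool_pos: [0.4731, 0.0279, 0.1255]
ee_rot: [3.141, 0.001, 1.323]
wrist_force: [1.5, 2.8, -0.4]
width: 0.0193
```

```bash
python3 -c "
from h import *
stat()"
```

```text
t 11.47 pos [0.4731 0.0279 0.1255] r 0.0554 phi 270.1 Frad -3.1 Ftan 0.8 Fz -0.4 width 0.0193 yaw 1.323
```

Emit:
servo_tool(targets="0 0.002 0.034 0 0 0 0; 0 0.010 0.068 0 0 0 0; 0 0.023 0.100 0 0 0 0; 0 0.041 0.130 0 0 0 0; 0 0.063 0.156 0 0 0 0; 0 0.089 0.179 0 0 0 0; 0 0.118 0.197 0 0 0 0; 0 0.150 0.211 0 0 0 0; 0 0.183 0.219 0 0 0 0; 0 0.218 0.222 0 0 0 0; 0 0.218 0.222 0 0 0 0; 0 0.218 0.222 0 0 0 0")

```text
time: 12.47
tool_pos: [0.54, 0.0687, 0.1255]
ee_rot: [3.14, -0.001, 1.325]
wrist_force: [-0.0, 1.9, 1.3]
width: 0.0192
```

```bash
python3 -c "
from h import *
stat()
s=vision.snapshot('wrist');cv2.imwrite('pics/w6.png',s['image'][:,:,::-1])"
```

```text
t 12.47 pos [0.54   0.0687 0.1255] r 0.0551 phi 0.5 Frad -0.5 Ftan 1.9 Fz 1.3 width 0.0192 yaw 1.325
```

View pics/w6.png

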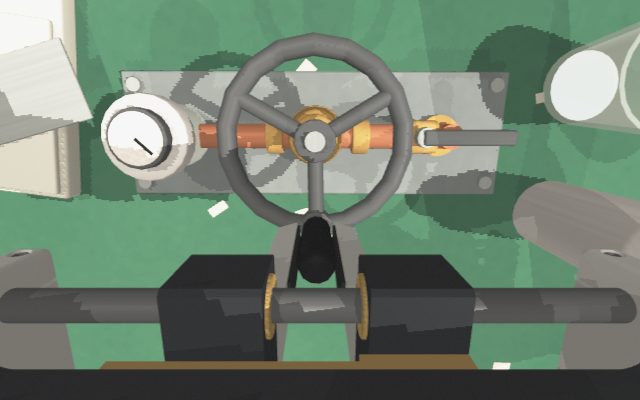

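One turn back: the handle is at valve +x again (316,250), still gripped, with the cock unmoved. Second turn.

Emit:
servo_tool(targets="0 0.034 -0.002 0 0 0 0; 0 0.068 -0.010 0 0 0 0; 0 0.100 -0.023 0 0 0 0; 0 0.130 -0.041 0 0 0 0; 0 0.156 -0.063 0 0 0 0; 0 0.179 -0.089 0 0 0 0; 0 0.197 -0.118 0 0 0 0; 0 0.211 -0.150 0 0 0 0; 0 0.219 -0.183 0 0 0 0; 0 0.222 -0.218 0 0 0 0; 0 0.222 -0.218 0 0 0 0; 0 0.222 -0.218 0 0 0 0")

```text
time: 13.52
tool_pos: [0.4991, 0.135, 0.1255]
ee_rot: [-3.14, 0.0, 1.324]
wrist_force: [-2.3, -2.8, 0.8]
width: 0.0191
```

```bash
python3 -c "
from h import *
stat()"
```

```text
t 13.52 pos [0.4991 0.135  0.1255] r 0.0547 phi 90.9 Frad -3.3 Ftan 1.6 Fz 0.8 width 0.0191 yaw 1.324
```

Emit:
servo_tool(targets="0 -0.002 -0.034 0 0 0 0; 0 -0.010 -0.068 0 0 0 0; 0 -0.023 -0.100 0 0 0 0; 0 -0.041 -0.130 0 0 0 0; 0 -0.063 -0.156 0 0 0 0; 0 -0.089 -0.179 0 0 0 0; 0 -0.118 -0.197 0 0 0 0; 0 -0.150 -0.211 0 0 0 0; 0 -0.183 -0.219 0 0 0 0; 0 -0.218 -0.222 0 0 0 0; 0 -0.218 -0.222 0 0 0 0; 0 -0.218 -0.222 0 0 0 0")

```text
time: 14.52
tool_pos: [0.4332, 0.0953, 0.1255]
ee_rot: [3.14, -0.001, 1.323]
wrist_force: [4.3, -2.3, -2.7]
width: 0.0189
```

```bash
python3 -c "
from h import *
stat()"
```

```text
t 14.52 pos [0.4332 0.0953 0.1255] r 0.0551 phi 179.9 Frad -4.8 Ftan 1.1 Fz -2.7 width 0.0189 yaw 1.323
```

Emit:
servo_tool(targets="0 -0.034 0.002 0 0 0 0; 0 -0.068 0.010 0 0 0 0; 0 -0.100 0.023 0 0 0 0; 0 -0.130 0.041 0 0 0 0; 0 -0.156 0.063 0 0 0 0; 0 -0.179 0.089 0 0 0 0; 0 -0.197 0.118 0 0 0 0; 0 -0.211 0.150 0 0 0 0; 0 -0.219 0.183 0 0 0 0; 0 -0.222 0.218 0 0 0 0; 0 -0.222 0.218 0 0 0 0; 0 -0.222 0.218 0 0 0 0")

```text
time: 15.52
tool_pos: [0.4731, 0.0279, 0.1255]
ee_rot: [3.141, 0.001, 1.323]
wrist_force: [1.2, 2.0, 0.7]
width: 0.0193
```

```bash
python3 -c "
from h import *
stat();table(269.4,350,9)"
```

```text
t 15.52 pos [0.4731 0.0279 0.1255] r 0.0555 phi 270.2 Frad -2.2 Ftan 0.7 Fz 0.7 width 0.0193 yaw 1.323
0 0.002 0.034 0 0 0 0; 0 0.010 0.068 0 0 0 0; 0 0.023 0.100 0 0 0 0; 0 0.040 0.129 0 0 0 0; 0 0.062 0.156 0 0 0 0; 0 0.088 0.178 0 0 0 0; 0 0.117 0.197 0 0 0 0; 0 0.149 0.210 0 0 0 0; 0 0.182 0.219 0 0 0 0;
```

Emit:
servo_tool(targets="0 0.002 0.034 0 0 0 0; 0 0.010 0.068 0 0 0 0; 0 0.023 0.100 0 0 0 0; 0 0.040 0.129 0 0 0 0; 0 0.062 0.156 0 0 0 0; 0 0.088 0.178 0 0 0 0; 0 0.117 0.197 0 0 0 0; 0 0.149 0.210 0 0 0 0; 0 0.182 0.219 0 0 0 0; 0 0.198 0.221 0 0 0 0; 0 0.210 0.222 0 0 0 0; 0 0.210 0.222 0 0 0 0")

```text
time: 16.52
tool_pos: [0.5395, 0.0665, 0.1255]
ee_rot: [3.14, -0.001, 1.324]
wrist_force: [-0.1, 1.7, 1.0]
width: 0.0193
```

Emit:
servo_tool(targets="0 0 0 0 0 0 0; 0 0 0 0 0 0 0; 0 0 0 0 0 0 0")

```text
time: 16.77
tool_pos: [0.5392, 0.0657, 0.1255]
ee_rot: [3.141, -0.001, 1.323]
wrist_force: [0.3, 1.4, 0.1]
width: 0.0194
```

```bash
python3 -c "
from h import *
stat();print(need([.5398,.0677,.1255]))
s=vision.snapshot('wrist');cv2.imwrite('pics/w7.png',s['image'][:,:,::-1])"
```

```text
t 16.77 pos [0.5392 0.0657 0.1255] r 0.0551 phi 357.3 Frad -0.2 Ftan 1.4 Fz 0.1 width 0.0194 yaw 1.323
[8.39255761e-03 2.98294660e-04 2.11778609e-06]
```

View pics/w7.png

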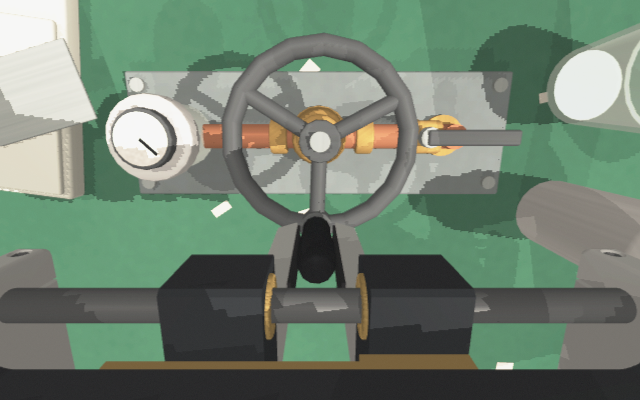

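The handle is about 2° short of the stop reference (2.1 mm in tool x), still gripped at (316,250), and the cock is in line. I'll add the last 2 mm.

Emit:
servo_tool(targets="0 0.003 0 0 0 0 0; 0 0.006 0 0 0 0 0; 0 0.008 0 0 0 0 0; 0 0.008 0 0 0 0 0; 0 0.008 0 0 0 0 0; 0 0.008 0 0 0 0 0; 0 0.008 0 0 0 0 0; 0 0.008 0 0 0 0 0")

```text
time: 17.48
tool_pos: [0.5396, 0.0675, 0.1255]
ee_rot: [3.141, -0.0, 1.323]
wrist_force: [0.6, -2.0, -0.7]
width: 0.0189
```

```bash
python3 -c "
from h import *
stat();print(need([.5398,.0677,.1255]))
for n in('wrist','top','scene'):
  s=vision.snapshot(n);cv2.imwrite('pics/%s8.png'%n,s['image'][:,:,::-1])
a=cv2.imread('pics/w5.png');b=cv2.imread('pics/wrist8.png');cv2.imwrite('pics/cmp.png',np.vstack([a[20:300],b[20:300]]))"
```

```text
t 17.48 pos [0.5396 0.0675 0.1255] r 0.0550 phi 359.2 Frad 1.1 Ftan -1.8 Fz -0.7 width 0.0189 yaw 1.323
[ 1.03862437e-03  4.11394088e-04 -2.03967821e-05]
```

View pics/cmp.png

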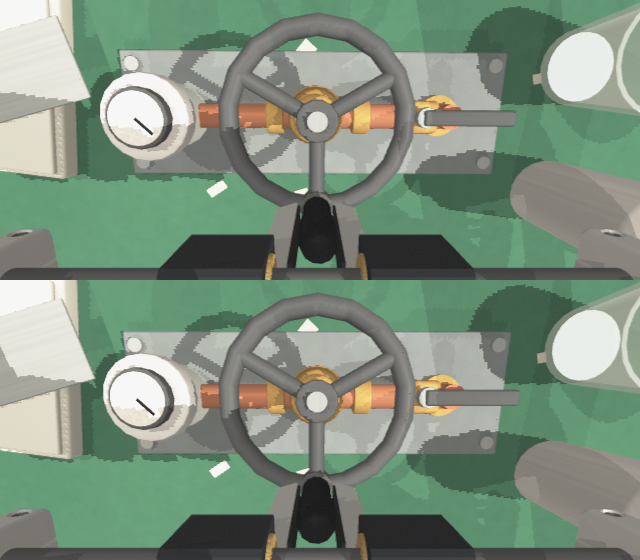

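View pics/scene8.png

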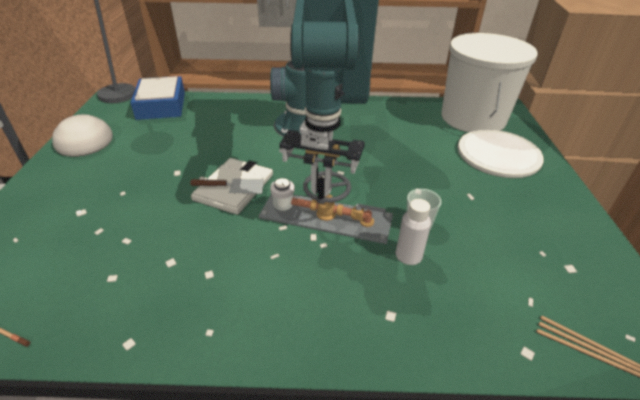

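The stop view and the final view match: handle at valve +x below the hub at x = 317 px. The bystanders and the cock are where they were, so I'm handing in.

```bash
python3 -c "
from h import *
stat();robot.close_job()"
```

```text
t 17.63 pos [0.5396 0.0675 0.1255] r 0.0550 phi 359.2 Frad 2.2 Ftan -0.7 Fz -0.1 width 0.0193 yaw 1.323
the job is handed in; nothing more can be done
```

The valve was closed firmly onto its stop, then backed off two full turns anticlockwise. I handed the job in at 17.6 s with the crank handle still gripped.

- **Closing:** I turned the wheel about 219° clockwise. At the stop it did not move further under about 21 N at the handle.
- **Backing off:** I carried the handle round 720° anticlockwise in quarter-turn steps, checking the angle after each one.
- **Final angle:** The tool reads 359.2° now. At the stop it read 359.4° lightly loaded and 359.0° pressed hard, so it is within about 0.5° of exactly two turns. The wrist camera picture matches the one taken at the stop.
- **Grip and force:** The fingers are closed on the handle at 19 mm, and only about 2 N acts on the wrist.
- **Surroundings:** The cock lever is still in line with the pipe. The scale, spatula, cup and can look unmoved in the camera views.

No check failed. The tool ran 1 to 3° past the commanded angle at some steps, so I stopped the last quarter turn short and finished it slowly.

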